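# Set up the tray for a jam sugar test

## Task

Set up the white tray for the sugar test: stand the open cup of dark red jam in the red nest, the open cup of orange jam in the yellow nest and the brown dropper bottle in the black nest, and lay the hand refractometer lengthwise inside the framed bay of the tray. Keep the open cups and the bottle upright all the way, and leave the two lidded cups standing where they are. Use the things in front of the robot; the similar set far off to the right is not meant.

Things in the scene. Friction and masses are not known exactly. Their poses are not given: they have to be found in the camera images.
- cup_red_mid (a point): White round plastic sample cup, open, dark red jam inside. 36 mm high, 52 mm across at the rim, tapering to 40 mm at the foot. The point is on its axis, half-way up (18 mm above its foot); z is up the cup.
- cup_orange_mid (a point): The same open white cup with orange jam inside; 36 mm high, 52 mm rim, 40 mm foot. The point is on its axis, 18 mm above its foot; z is up the cup.
- bottle_mid (a point): Brown dropper bottle with a coloured label and black rubber bulb, standing. 102 mm high; body round, 33 mm across from its foot to 65 mm up; above that a 24 mm collar and a 13 mm bulb. The point is on its axis, 51 mm above its foot, so still on the 33 mm body; z is up the bottle.
- refractometer_mid (a point): Hand refractometer lying alone: black tube 27 mm thick with eyepiece at one end and a bright prism plate at the other, 186 mm long along its y axis (prism end at +y). The point is on the tube's axis at the middle of its length, 14 mm above what it lies on; the tube is round, 27 mm thick, for 45 mm towards the eyepiece (-y) and 35 mm towards the prism (+y).
- tray: Fixed white tray, 190 mm (its x) by 290 mm (its y), rim 14 mm high, floor 4 mm thick; origin under its centre at the worktop. On its -x half is a framed bay for the refractometer: a grey frame whose clear inside measures 44 mm (x) by 210 mm (y), centred at x = -48 mm, y = 0, frame top 10 mm above the worktop, bay floor 4 mm above the worktop. The three nests stand in a row along y at x = +47 mm, 90 mm apart, in any order.
- nest_red: Red round nest fixed in the tray: disc 74 mm across with a raised edge, clear inside 62 mm across. Origin on its axis at its underside (4 mm above the worktop); its floor is 2 mm and its edge 7 mm above the origin. For the dark red jam.
- nest_yellow: Yellow round nest, the same size as the red one. Origin on its axis at its underside; floor 2 mm, edge 7 mm above it. For the orange jam.
- nest_black: Black round nest, 74 mm across, clear inside 54 mm across. Origin on its axis at its underside; floor 2 mm, edge 7 mm above it. For the dropper bottle.
- cup_lidded_a_mid (a point): Look-alike: white sample cup closed with a pale lid, 38 mm high, 56 mm across the lid. Not to be moved. The point is on its axis, 19 mm above its foot.
- cup_lidded_b_mid (a point): Second look-alike, the same: white cup with a pale lid, 38 mm high, 56 mm across the lid. Not to be moved. The point is on its axis, 19 mm above its foot. Cups, bottle and an empty beaker (53 mm across, 68 mm high) stand in two rows of three along world y, rows about 130 mm apart, neighbours in a row about 100 mm: more finger room on the x sides.

How it is judged:
At the end, for the whole second after the job is handed in: Red-jam cup in red nest, orange-jam cup in yellow, bottle in black: each on its floor, within 13 mm of the axis, upright within 0.1 rad. Refractometer down in the bay, within 12 mm across, 16 mm along, 0.2 rad. All at rest; lidded cups upright, within 25 mm of their start (horizontal distance between cup_red_mid and nest_red below 0.013 m and height (world z) of each of cup_red_mid, cup_orange_mid below 0.031 m and angle between each of cup_red_mid, cup_orange_mid, bottle_mid, cup_lidded_a_mid, cup_lidded_b_mid's own z axis and vertical below 0.1 rad and horizontal distance between cup_orange_mid and nest_yellow below 0.013 m and horizontal distance between bottle_mid and nest_black below 0.013 m and height (world z) of bottle_mid below 0.064 m and x of refractometer_mid in the frame of tray between -0.06 and -0.036 m and y of refractometer_mid in the frame of tray between -0.016 and 0.016 m and angle between the y axis of refractometer_mid and the y axis of tray, either way round below 0.2 rad and height (world z) of refractometer_mid below 0.022 m and linear speed of each of cup_red, cup_orange, bottle, refractometer below 0.02 m/s and distance of each of cup_lidded_a_mid, cup_lidded_b_mid from where it was at the start of the episode below 0.025 m); the robot touches nothing.
It fails at once if an open cup or the bottle was tipped (angle between any of cup_red_mid, cup_orange_mid, bottle_mid's own z axis and vertical above 0.6 rad).
It fails at once if a lidded cup was moved (distance of any of cup_lidded_a_mid, cup_lidded_b_mid from where it was at the start of the episode above 0.025 m).
It also fails if it takes over 109 s, if anything falls off the work surface, if the arm or the gripper's body presses on something with over 40 N, if the wrist force passes 120 N, or if a joint passes its speed limit or range.

## Robot

A 6-joint arm with a two-finger parallel gripper is mounted at the origin on a cart in front of the work surface, level with it; the furniture and walls round the work are solid. World frame = base frame: x ahead of the robot, y to its left, z up, the work surface at z = 0. Lengths are in m, angles in rad, forces in N, time in s.
With the tool pointing down it reaches from about 0.4 to 0.825 m from the base axis. Payload 7 kg.
Tool frame: the origin (TCP) lies midway between the tips of the shut fingers; the grasp point (between the pads) lies arm.hold_point_z behind it (arm.hold_point_z is the distance from the TCP to the grasp point, in m); z points along the fingers, y is the line along which they close (so a half turn about z gives the same grasp; the last joint's range is limited). The gripper opens to 88 mm and grips with 3 to 60 N. Pads are 19 mm wide; open, the fingers measure 130 mm over their backs; the gripper's body (78 mm by 193 mm) begins 47 mm behind the grasp point.
Start: joints at [1.455, 0.359, 0.012, 0, -1.224, -0.288], TCP at [0.265, 0.621, 0.227] pointing down, gripper open.
Joint ranges: [-3.07, 3.07], [-1.43, 2.12], [-1.02, 1.25], [-3.03, 1.67], [-3.05, -0], [-3.03, 3.03]. Speed limits (rad/s): [2.39, 2.39, 3.01, 3.14, 3.14, 3.14].

## Interface

Orientations are given as [roll, pitch, yaw] about the fixed x, y, z axes, in that order (R = Rz(yaw) Ry(pitch) Rx(roll)).
In Python, from station import arm gives the robot as it stands.
- The arm moves only by the shell command python3 -m crank 'ROWS' [OPENING] [FORCE]. ROWS is JSON, a list that holds one entry, the list of rows, each a list of 4 numbers: the shift along the tool's x, y, z in units of 25 mm (1.0 is 25 mm), then the turn about the tool's z in units of 5 degrees (1.0 is 5 degrees). A call has 1 to 12 rows; each row is the pose to reach, as a shift and turn from the pose commanded when the call began, along the tool's axes at that moment; what a row does not reach only later rows make up. A row lasts 1/8 s, in which the tool goes at most 62.5 mm and 10.7 degrees, less where a joint would pass 70% of its speed; a pose out of reach is approached as far as the arm can. A call with a gripper value outside its range is refused whole. OPENING is the closure, from 0 (fully open) to 1 (shut), set as the call begins (- or left out, the last holds). The fingers move at their own pace and stop on an object; FORCE is the grip in N (left out, the last holds). Time passes only in rows, so rows that repeat a pose let the fingers close. It gives the time, the measured TCP pose, the force, the opening and the grip force at its end, in the units of the state.
- arm.get_state(): the state, without advancing time (a new reading comes with each control period).
- arm.grab_frame(name): name is "side" or "top" or "wrist"; returns (picture, depth): 400x640x3 uint8, red, green, blue; 400x640 float32, m along the optical axis (not along the pixel's ray), 0 where there is no reading.
- arm.get_calibration(name): a dict with "mtx" (3x3 intrinsics, pixels), "k1" (the pictures are not rectified: a ray, as slopes to the right and down, at radius r is drawn at 1 + k1 r^2 times it, then the intrinsics apply), "R" (3x3) and "t" (3): a world point X has camera coordinates R X + t; the wrist camera has in their place "mount" (4x4, takes a point from camera to tool coordinates, whose origin is the TCP and whose axes are the flange's). Camera axes: x right, y down, z forward; pixel columns grow to the right and rows downward; lengths in m; the calibration is good to about 2 mm. A picture is of the moment at which its call begins: read the wrist's pose just before it. get_calibration takes no time and is no camera call.
- arm.job_done(): hands the job in; it is judged then, once.
Trained networks look in the newest picture that a camera, given by its name, has taken for a name from the list of things; names that differ only in an ending like _2 or _b are one class to them, and where a whole thing is asked for, a point or a joint stands for the part that bears it (a point fixed in the world has none). Each returns a list of dicts, best first, with "score" (0 to 1); they miss things now and then, are a little off and sometimes report something else, mostly with a low value. They report only what shows in the picture. A call takes as long as a camera call.
- arm.recognise(thing, camera): "extent" ([left, top, width, height] in pixels, round what is visible of it).
- arm.trace(thing, camera): "mask" (400x640 bool, what is visible of it) and "extent" ([left, top, width, height] in pixels, round what is visible of it).
The state is a dict: "t": time; "q": joint angles; "qd": joint speeds; "joint_efforts": joint torques, N m; "eef_pos": TCP position; "ee_rot": TCP orientation; "force": force on the tool from outside, world axes, zero at the start; "moment": the same for the moment, N m; "width": finger opening in m; "gripper_force": force on a finger pad.
Only numpy, scipy, OpenCV 4.12 (cv2) and the standard library are available. Lean on these libraries where they do the work, as an engineer would, in place of code of your own. Each camera call takes 0.05 s, during which the arm holds its last target. There are 200 camera calls.

## Working session

There is one attempt and no reset: what is moved stays moved. The work goes in short steps, Python scripts to look and compute and a shell command to move; the robot and the scene stay as the last step left them, time stands still between calls to the robot, and variables do not carry over. Pictures are saved under pics/ and viewed, at most 14 in all, crops included, and the job is handed in when it is done.

```bash
mkdir -p pics; ls
python3 - <<'E'
from station import arm
import cv2
s=arm.get_state();print({k:s[k] for k in('t','eef_pos','ee_rot','width')},arm.hold_point_z)
for n in('top','side'):
    p,d=arm.grab_frame(n);cv2.imwrite(f'pics/{n}0.png',p[:,:,::-1])
    c=arm.get_calibration(n);print(n,c)
print(arm.get_calibration('wrist'))
E
```

```text
pics
{'t': 0.0, 'eef_pos': array([0.2650374 , 0.62025557, 0.22565507]), 'ee_rot': array([ 3.13997889e+00, -1.19252855e-04, -4.03918030e-01]), 'width': 0.08737188235784227} 0.0188
top {'mtx': array([[465.2100339 ,   0.        , 313.95189674],
       [  0.        , 465.2100339 , 200.69922369],
       [  0.        ,   0.        ,   1.        ]]), 'k1': -0.10314526443688136, 'R': array([[ 0.02356741, -0.999717  , -0.00324082],
       [-0.99120544, -0.02294427, -0.13032781],
       [ 0.13021657,  0.00628381, -0.99146566]]), 't': array([-0.0284757 ,  0.51188825,  1.19124401])}
side {'mtx': array([[451.38814782,   0.        , 311.99479094],
       [  0.        , 451.38814782, 200.35826788],
       [  0.        ,   0.        ,   1.        ]]), 'k1': -0.03945785169060492, 'R': array([[ 0.86200423, -0.50652155, -0.01961182],
       [-0.24413452, -0.38094225, -0.89178548],
       [ 0.44423759,  0.77351078, -0.45203323]]), 't': array([-0.45995427,  0.17419036,  1.13421195])}
{'mtx': array([[281.47229962,   0.        , 320.57984268],
       [  0.        , 281.47229962, 200.78188136],
       [  0.        ,   0.        ,   1.        ]]), 'k1': -0.023985641275831367, 'mount': array([[ 8.77104418e-04, -9.65972229e-01, -2.58644317e-01,
         6.96184748e-02],
       [ 9.99999614e-01,  8.58149262e-04,  1.86185124e-04,
        -4.48462643e-04],
       [ 4.21057712e-05, -2.58644381e-01,  9.65972610e-01,
        -1.58422439e-01],
       [ 0.00000000e+00,  0.00000000e+00,  0.00000000e+00,
         1.00000000e+00]])}
```

View pics/top0.png

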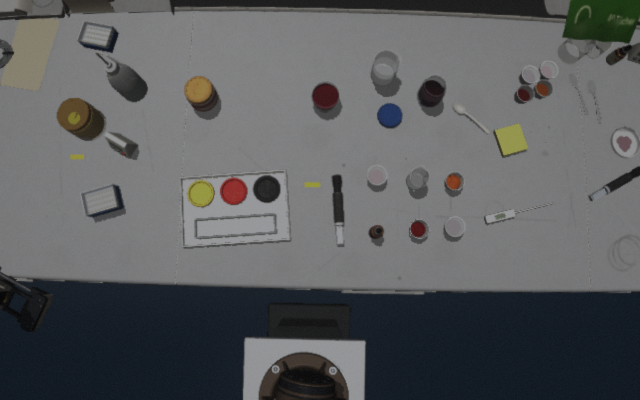

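View pics/side0.png

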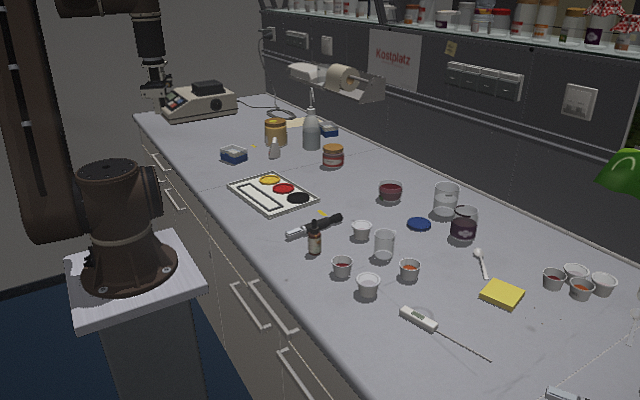

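The top view shows the tray at about (235,209), with yellow nest (201,193), red nest (234,190), black nest (266,188) and the bay at (236,227). The refractometer is at (338,210). The near row is bottle (376,232), red jam (419,230) and lidded cup (455,227). The far row is lidded cup (377,176), beaker (418,180) and orange jam (454,182).

```bash
cat > h.py <<'E'
from station import arm
import numpy as np, cv2
from scipy.spatial.transform import Rotation as Ro
def cam(n):
    c=arm.get_calibration(n)
    if 'R' in c: return c,np.array(c['R']).T,-np.array(c['R']).T@c['t']
    s=arm.get_state();Rt=Ro.from_euler('xyz',s['ee_rot']).as_matrix();M=c['mount']
    return c,Rt@M[:3,:3],Rt@M[:3,3]+s['eef_pos']
def rays(c,uv):
    d=np.array([c['k1'],0,0,0,0.])
    p=cv2.undistortPoints(np.float64(uv).reshape(-1,1,2),c['mtx'],d)[:,0]
    return np.c_[p,np.ones(len(p))]
def cloud(C,uv,dep):           # world points of pixels from depth
    c,R,t=C; z=dep[uv[:,1],uv[:,0]]; k=z>0
    return (rays(c,uv[k])*z[k,None])@R.T+t
def onplane(C,uv,z):
    c,R,t=C; r=rays(c,uv)@R.T
    return t+r*((z-t[2])/r[:,2])[:,None]
def px(mask): return np.argwhere(mask)[:,::-1]
def circ(p):
    (x,y),r=cv2.minEnclosingCircle(np.float32(p[:,:2]));return np.round([x,y,r],4)
E
python3 - <<'E'
from h import *
C=cam('top');p,d=arm.grab_frame('top')
for n in('cup_red_mid','cup_orange_mid','cup_lidded_a_mid','bottle_mid','refractometer_mid','nest_red','nest_yellow','nest_black','tray'):
    for r in arm.trace(n,'top')[:3]:
        if r['score']<.3: continue
        uv=px(r['mask']);P=cloud(C,uv,d);z=P[:,2]
        print(n,round(r['score'],2),r['extent'],'zmax',np.round(np.percentile(z,[2,50,98]),3),'top',circ(P[z>np.percentile(z,98)-.008]) if len(P) else '')
        if n in('tray','refractometer_mid'):
            q=onplane(C,uv,.012);rc=cv2.minAreaRect(np.float32(q[:,:2]));print('  rect',rc,'mean',q.mean(0))
        if n[:4]=='nest': q=onplane(C,uv,.011);print('  c',circ(q),q.mean(0))
E
```

```text
cup_red_mid 0.64 [411.0, 216.4, 17.3, 23.8] zmax [-0.    0.02  0.04] top [ 0.445  -0.2937  0.0263]
cup_red_mid 0.55 [369.5, 164.3, 20.0, 20.7] zmax [0.002 0.039 0.043] top [ 0.5854 -0.1799  0.0279]
cup_orange_mid 0.83 [441.6, 174.8, 21.9, 14.6] zmax [0.006 0.021 0.039] top [ 0.5751 -0.3896  0.0273]
cup_lidded_a_mid 0.62 [445.0, 216.7, 22.2, 19.1] zmax [0.002 0.039 0.043] top [ 0.4544 -0.3867  0.0294]
bottle_mid 0.44 [368.7, 220.3, 15.9, 18.4] zmax [-0.002  0.062  0.101] top [ 0.4333 -0.1786  0.0063]
bottle_mid 0.32 [408.2, 221.5, 18.4, 17.4] zmax [0.001 0.02  0.039] top [ 0.4453 -0.293   0.026 ]
refractometer_mid 0.97 [336.1, 173.2, 5.0, 70.2] zmax [0.016 0.025 0.031] top [ 0.4936 -0.0804  0.091 ]
  rect ((0.49513041973114014, -0.07863746583461761), (0.18304379284381866, 0.026823516935110092), 1.285051703453064) mean [ 0.50066502 -0.07937304  0.012     ]
nest_yellow 0.91 [189.9, 179.5, 23.2, 27.6] zmax [0.003 0.008 0.015] top [0.5294 0.2917 0.0372]
  c [0.5292 0.2926 0.0378] [0.52925758 0.2922114  0.011     ]
nest_black 0.91 [257.9, 178.0, 21.3, 22.8] zmax [0.003 0.009 0.016] top [0.5472 0.1128 0.0368]
  c [0.5469 0.1124 0.0368] [0.54626825 0.1118398  0.011     ]
tray 0.95 [177.8, 169.0, 110.1, 79.3] zmax [-0.     0.006  0.017] top [0.4899 0.1987 0.1709]
  rect ((0.49116796255111694, 0.19867455959320068), (0.19637751579284668, 0.2937805950641632), 5.076396465301514) mean [0.47709146 0.19641181 0.012     ]
```

```bash
cat > go.py <<'E'
import sys
from h import *
def go(x,y,z,yaw):
    s=arm.get_state();R=Ro.from_euler('xyz',s['ee_rot']).as_matrix()
    d=R.T@(np.array([x,y,z])-s['eef_pos'])/.025
    t=-(np.degrees(np.array(yaw))-0) if 0 else -(yaw-np.degrees(s['ee_rot'][2]))
    print('units',np.round(d,2),round(((t+180)%360-180)/5,2),'t',s['t'],'q',np.round(s['q'],2))
if __name__=='__main__': go(*map(float,sys.argv[1:]))
E
python3 -m crank '[[[15.2,11.8,0,13.4],[15.2,11.8,0,13.4],[15.2,11.8,0,13.4],[15.2,11.8,0,13.4],[15.2,11.8,0,13.4],[15.2,11.8,0,13.4],[15.2,11.8,0,13.4],[15.2,11.8,0,13.4],[15.2,11.8,0,13.4],[15.2,11.8,0,13.4]]]' 0
python3 go.py .47 -.17 .225 -90
```

```text
t: 1.85
eef_pos: [0.4988, 0.2001, 0.2266]
ee_rot: [-3.141, 0.0, -1.574]
force: [0.8, 0.2, -0.1]
width: 0.0874
gripper_force: 0.0
units [14.81  1.11  0.06] -0.04 t 1.85 q [ 0.75  0.13 -0.29 -0.   -1.15 -0.75]
```

```bash
cat > look.py <<'E'
import sys
from h import *
C=cam('wrist');p,d=arm.grab_frame('wrist');cv2.imwrite(f'pics/{sys.argv[1]}.png',p[:,:,::-1])
for n in sys.argv[2:]:
    for r in arm.trace(n,'wrist')[:2]:
        if r['score']<.35: continue
        uv=px(r['mask']);P=cloud(C,uv,d);z=P[:,2];m=np.percentile(z,98)
        col=np.median(p[r['mask']],0)
        print(n,round(r['score'],2),np.round(r['extent']),'z98',round(m,3),'top',circ(P[(z>m-.008)&(z<m+.003)]),'col',col)
        if n[:4]=='nest': q=onplane(C,uv,.011);print('  c',circ(q),np.round(q.mean(0),4))
        if n in('tray','refractometer_mid'):
            zz=.014 if n=='tray' else .014
            q=onplane(C,uv,zz);rc=cv2.minAreaRect(np.float32(q[:,:2]));print('  rect',np.round(rc[0],4),np.round(rc[1],3),rc[2])
            w=P[z>.018];print('  mean',w.mean(0).round(4),'pca',np.linalg.svd((w-w.mean(0))[:,:2],full_matrices=False)[2][0])
E
python3 look.py w1 tray nest_red nest_yellow nest_black
python3 -m crank '[[[2.5,0.3,0,0],[5,0.6,0,0],[7.5,0.8,0,0],[10,1,0,0],[12.5,1.1,0,0],[14.8,1.1,0,0],[14.8,1.1,0,0],[14.8,1.1,0,0]]]'
python3 look.py w2 bottle_mid refractometer_mid cup_red_mid cup_orange_mid cup_lidded_a_mid
```

```text
tray 0.67 [240.  53. 160. 198.] z98 0.014 top [0.4941 0.1762 0.1526] col [236. 239. 240.]
  rect [0.4928 0.1833] [0.19 0.26] 5.175556182861328
  mean [0.455  0.1923 0.2277] pca [0.11905357 0.99288783]
nest_red 0.91 [266. 151.  54.  57.] z98 0.012 top [0.5378 0.202  0.0371] col [230.  79.  74.]
  c [0.5373 0.2017 0.0373] [0.5378 0.201  0.011 ]
nest_yellow 0.88 [276. 215.  49.  38.] z98 0.012 top [0.5304 0.291  0.0368] col [236. 235. 107.]
  c [0.5302 0.2897 0.037 ] [0.5296 0.283  0.011 ]
nest_black 0.58 [258.  81.  56.  64.] z98 0.013 top [0.5473 0.1134 0.0379] col [55. 57. 57.]
  c [0.5464 0.1138 0.0374] [0.5462 0.1128 0.011 ]
t: 3.1
eef_pos: [0.4704, -0.1696, 0.2264]
ee_rot: [3.141, 0.0, -1.574]
force: [-0.3, -0.5, 0.5]
width: 0.0879
gripper_force: 0.0
bottle_mid 0.62 [336. 157.  28.  38.] z98 0.1 top [ 0.4344 -0.1791  0.0066] col [93. 77. 65.]
refractometer_mid 0.88 [250. 230. 120.  21.] z98 0.028 top [ 0.4871 -0.084   0.0851] col [92. 91. 88.]
  rect [ 0.4874 -0.0806] [0.176 0.031] 2.628344774246216
  mean [ 0.4893 -0.0847  0.0259] pca [0.99821904 0.05965525]
refractometer_mid 0.62 [313.   0.  46.  14.] z98 0.04 top [ 0.4534 -0.3712  0.023 ] col [234. 233. 236.]
  rect [ 0.4524 -0.372 ] [0.016 0.049] 89.97080993652344
  mean [ 0.453  -0.3661  0.0378] pca [-0.99997311  0.00733277]
cup_red_mid 0.77 [320.  55.  46.  46.] z98 0.037 top [ 0.4454 -0.2929  0.0262] col [173.  47.  52.]
cup_orange_mid 0.7 [207.   0.  44.  15.] z98 0.037 top [ 0.5752 -0.3724  0.0191] col [171. 134.  97.]
cup_lidded_a_mid 0.59 [311.   0.  47.  16.] z98 0.04 top [ 0.4529 -0.3711  0.0224] col [234. 233. 236.]
```

View pics/w2.png

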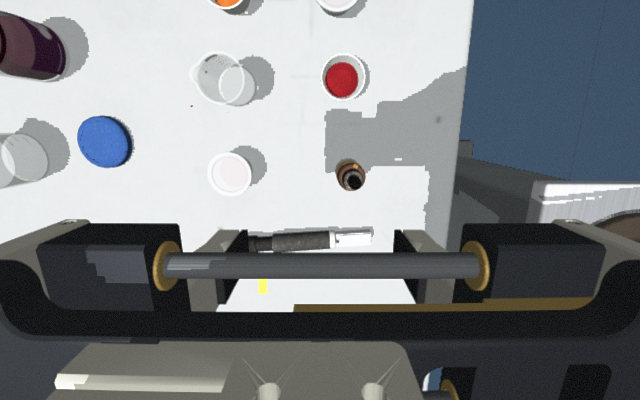

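View pics/w1.png

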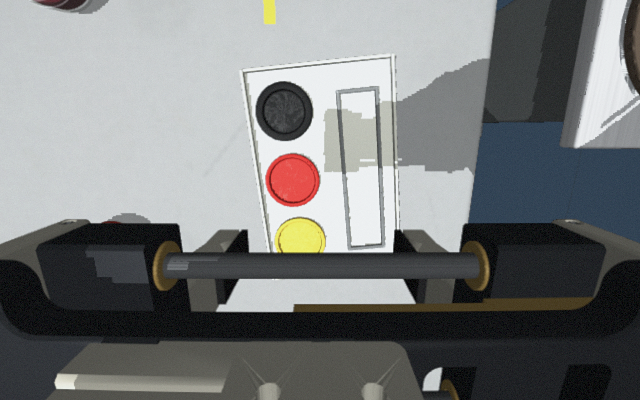

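w2: bottle at (350,177), red cup (343,77), lidded cup (230,172) and beaker (225,78); the refractometer around (310,240) is partly hidden by the gripper. w1: black (284,110), red (292,180) and yellow (300,240). These agree with the top view, so I'll grasp the bottle.

```bash
python3 go.py .4344 -.179 .043 -90
python3 -m crank '[[[0.38,1.44,0,0],[0.38,1.44,0,0],[0.38,1.44,1.5,0],[0.38,1.44,3,0],[0.38,1.44,4.5,0],[0.38,1.44,5.5,0],[0.38,1.44,6.3,0],[0.38,1.44,7,0],[0.38,1.44,7.33,0],[0.38,1.44,7.33,0]]]'
python3 -m crank '[[[0,0,0,0],[0,0,0,0],[0,0,0,0],[0,0,0,0],[0,0,0,0],[0,0,0,0],[0,0,0,0],[0,0,0,0]]]' 1 15
```

```text
units [0.41 1.45 7.35] -0.0 t 3.4 q [ 0.05  0.07 -0.36 -0.   -1.14 -0.05]
t: 4.65
eef_pos: [0.4345, -0.179, 0.0431]
ee_rot: [3.141, -0.0, -1.573]
force: [-0.2, 0.1, -0.2]
width: 0.0877
gripper_force: 0.0
t: 5.65
eef_pos: [0.4343, -0.1793, 0.0433]
ee_rot: [3.142, -0.0, -1.573]
force: [-0.4, -0.9, 0.5]
width: 0.0318
gripper_force: 15.0
```

```bash
python3 -m crank '[[[0,0,-0.5,0],[0,0,-1.2,0],[0,0,-2,0],[0,0,-2.8,0],[-0.6,-0.2,-3.2,0],[-1.6,-0.6,-3.2,0],[-2.8,-1,-3.2,0],[-4.2,-1.6,-3.2,-0.2],[-5.6,-2.1,-3.2,-0.4],[-7,-2.7,-3.2,-0.6],[-8.4,-3.2,-3.2,-0.8],[-9.6,-3.7,-3.2,-1]]]'
python3 go.py .5468 .113 .0493 -85
```

```text
t: 7.15
eef_pos: [0.5275, 0.0627, 0.1235]
ee_rot: [3.142, 0.0, -1.485]
force: [0.9, -0.3, -0.0]
width: 0.0317
gripper_force: 15.0
units [-1.94 -0.94  2.97] -0.01 t 7.15 q [ 0.49  0.22 -0.44 -0.   -0.91 -0.4 ]
```

```bash
python3 -m crank '[[[-0.8,-0.4,0,0],[-1.5,-0.8,0,0],[-1.9,-0.95,0,0],[-1.94,-0.95,0,0],[-1.94,-0.95,0.8,0],[-1.94,-0.95,1.6,0],[-1.94,-0.95,2.1,0],[-1.94,-0.95,2.1,0],[-1.94,-0.95,2.1,0]]]'
python3 go.py .5468 .113 .0493 -85
python3 look.py w3 nest_black nest_red bottle_mid
```

```text
t: 8.28
eef_pos: [0.5474, 0.1108, 0.0714]
ee_rot: [-3.141, 0.0, -1.486]
force: [-0.4, 0.0, -0.2]
width: 0.0315
gripper_force: 15.0
units [-0.09  0.02  0.89] -0.03 t 8.275 q [ 0.55  0.32 -0.44  0.   -0.81 -0.47]
nest_black 0.69 [281. 172.  88.  59.] z98 0.012 top [0.5458 0.1126 0.0368] col [29. 30. 31.]
  c [0.5461 0.1118 0.0366] [0.5468 0.0983 0.011 ]
nest_red 0.86 [288. 279.  66.  26.] z98 0.012 top [0.5402 0.1914 0.0307] col [246.  73.  69.]
  c [0.5409 0.1886 0.0305] [0.5407 0.1843 0.011 ]
bottle_mid 0.91 [293. 198.  56. 108.] z98 0.129 top [0.5475 0.1118 0.006 ] col [83. 63. 47.]
```

View pics/w3.png

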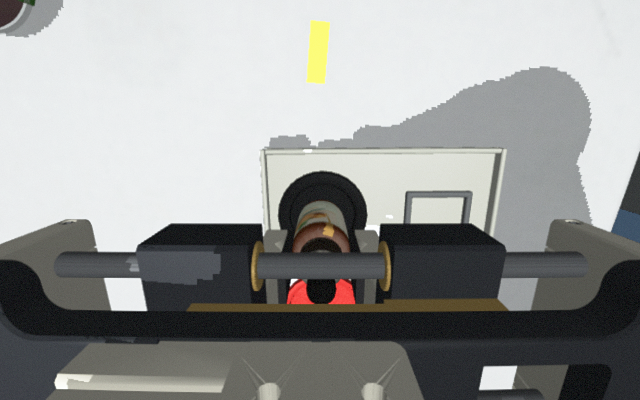

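The bottle, seen at (320,240), hangs over the black nest at (325,205). I'll lower it.

```bash
python3 -m crank '[[[-0.05,0,0.3,0],[-0.05,0.02,0.6,0],[-0.05,0.02,0.8,0],[-0.05,0.02,0.88,0],[-0.05,0.02,0.88,0],[-0.05,0.02,0.88,0]]]'
python3 -m crank '[[[0,0,0,0],[0,0,0,0],[0,0,0,0],[0,0,0,0],[0,0,-1,0],[0,0,-2.5,0],[0,0,-4.5,0],[0,0,-5.5,0],[0,0,-5.5,0]]]' 0
python3 go.py .495 -.08 .14 0
```

```text
t: 9.22
eef_pos: [0.5462, 0.1119, 0.0492]
ee_rot: [3.141, -0.0, -1.486]
force: [-3.5, 0.4, 6.8]
width: 0.0316
gripper_force: 15.0
t: 10.35
eef_pos: [0.5476, 0.1127, 0.1888]
ee_rot: [-3.137, 0.002, -1.486]
force: [-0.4, -0.0, -0.9]
width: 0.0877
gripper_force: 0.0
units [7.5  2.76 1.93] -17.02 t 10.35 q [ 0.55  0.19 -0.31  0.   -1.07 -0.47]
```

```bash
python3 -m crank '[[[2,0.7,0,-2],[4,1.4,0,-4],[6,2.1,0,-6],[7.5,2.76,0,-8],[7.5,2.76,0,-10],[7.5,2.76,0,-12],[7.5,2.76,0,-14],[7.5,2.76,0,-16],[7.5,2.76,0,-17],[7.5,2.76,0,-17],[7.5,2.76,0,-17]]]'
python3 look.py w4 refractometer_mid
python3 go.py .495 -.08 .14 0
python3 - <<'E'
from h import *
C=cam('top');p,d=arm.grab_frame('top');cv2.imwrite('pics/t4.png',p[:,:,::-1])
E
```

```text
t: 11.72
eef_pos: [0.4932, -0.0806, 0.1858]
ee_rot: [3.141, 0.001, -0.004]
force: [0.9, 0.1, 0.9]
width: 0.0877
gripper_force: 0.0
refractometer_mid 0.71 [  1.  93. 222. 157.] z98 0.014 top [0.5043 0.1958 0.1626] col [235. 239. 240.]
  rect [0.4935 0.1951] [0.188 0.294] 4.818456649780273
  mean [0.5331 0.0484 0.1391] pca [-0.37893711 -0.92542242]
refractometer_mid 0.68 [306. 105.  28. 145.] z98 0.028 top [ 0.4989 -0.0802  0.087 ] col [67. 67. 65.]
  rect [ 0.4971 -0.0807] [0.179 0.028] 4.020771503448486
  mean [ 0.5077 -0.0797  0.024 ] pca [-0.99767261 -0.06818619]
units [ 0.06 -0.02  1.84] -0.04 t 11.825 q [ 0.23  0.1  -0.43 -0.   -1.04  1.34]
```

View pics/w4.png

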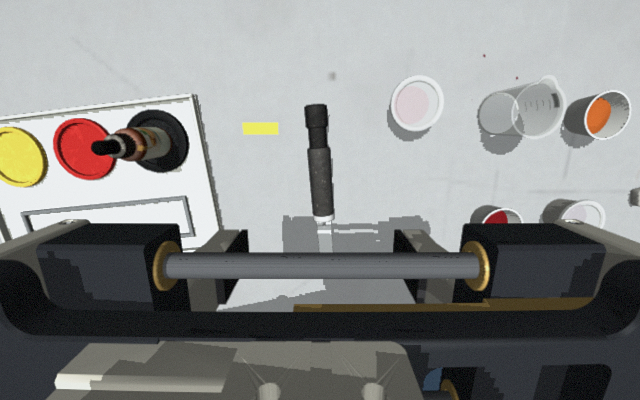

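The refractometer eyepiece is at (316,104) and the tube runs to (323,213), with the prism hidden by the hand. The bottle stands in the black nest at (157,140). I'll work out the refractometer axis next.

Run:
```python
from h import *
C=cam('wrist');p,d=arm.grab_frame('wrist')
g=p.max(2);g2=g[95:214,285:350]
for lo in(80,110):
    m=np.zeros(g.shape,bool);m[95:214,285:350]=g2<lo;uv=px(m);P=cloud(C,uv,d);k=P[:,2]>.012;P=P[k]
    ln=[]
    for a in np.arange(.43,.6,.01):
        w=P[abs(P[:,0]-a)<.005]
        if len(w)>5: ln.append((a,(w[:,1].max()+w[:,1].min())/2,np.ptp(w[:,1]),w[:,2].max()))
    ln=np.array(ln);print(np.round(ln,3));print('xmax',np.percentile(P[:,0],99.5),np.polyfit(ln[:,0],ln[:,1],1))
C=cam('top');p,d=arm.grab_frame('top')
r=[r for r in arm.trace('refractometer_mid','top')][0]
uv=px(r['mask']);P=cloud(C,uv,d);P=P[P[:,2]>.01];print(r['score'],P[:,0].min(),P[:,0].max())
```

```text
[[ 0.46  -0.083  0.024  0.028]
 [ 0.47  -0.083  0.025  0.028]
 [ 0.48  -0.082  0.024  0.029]
 [ 0.49  -0.081  0.025  0.028]
 [ 0.5   -0.08   0.025  0.028]
 [ 0.51  -0.08   0.025  0.029]
 [ 0.52  -0.079  0.024  0.028]
 [ 0.53  -0.079  0.025  0.028]
 [ 0.54  -0.078  0.024  0.028]
 [ 0.55  -0.077  0.019  0.026]
 [ 0.56  -0.076  0.024  0.028]
 [ 0.57  -0.075  0.024  0.028]
 [ 0.58  -0.075  0.023  0.028]]
xmax 0.5847314828979022 [ 0.0713209  -0.11623009]
[[ 0.46  -0.083  0.024  0.028]
 [ 0.47  -0.083  0.026  0.028]
 [ 0.48  -0.081  0.025  0.029]
 [ 0.49  -0.081  0.026  0.028]
 [ 0.5   -0.08   0.025  0.029]
 [ 0.51  -0.08   0.026  0.029]
 [ 0.52  -0.079  0.026  0.029]
 [ 0.53  -0.078  0.027  0.028]
 [ 0.54  -0.077  0.025  0.029]
 [ 0.55  -0.077  0.019  0.026]
 [ 0.56  -0.076  0.024  0.028]
 [ 0.57  -0.075  0.025  0.028]
 [ 0.58  -0.075  0.025  0.028]]
xmax 0.5847290913217349 [ 0.06801554 -0.11427834]
0.75 0.4006427403732702 0.4850100061217745
```

```bash
python3 -m crank '[[[0,0,1.5,-0.4],[0,0,3,-0.8],[0,0,4.5,-0.8],[0,0,5.5,-0.8],[0,0,6.3,-0.8],[0,0,6.8,-0.8],[0,0,7.1,-0.8],[0,0,7.1,-0.8],[0,0,7.1,-0.8]]]'
python3 -m crank '[[[0,0,0,0],[0,0,0,0],[0,0,0,0],[0,0,0,0],[0,0,0,0],[0,0,0,0],[0,0,0,0],[0,0,0,0]]]' 1 30
python3 go.py .4436 .1945 .08 -84.9
```

```text
t: 13.15
eef_pos: [0.494, -0.0805, 0.0094]
ee_rot: [-3.142, -0.001, 0.068]
force: [-0.2, -0.9, -0.2]
width: 0.0873
gripper_force: 0.0
t: 14.15
eef_pos: [0.4935, -0.0806, 0.0088]
ee_rot: [3.142, 0.0, 0.067]
force: [-0.0, -0.5, 0.1]
width: 0.0265
gripper_force: 30.0
units [ -1.25 -11.11  -2.85] 17.75 t 14.15 q [ 0.23  0.33 -0.63  0.   -0.61  1.41]
```

```bash
python3 -m crank '[[[0,0,-0.6,0],[0,0,-1.4,0],[0,-0.3,-2.2,1],[0,-0.8,-2.85,2.5],[-0.1,-1.3,-2.85,4.2],[-0.2,-1.9,-2.85,6],[-0.3,-2.5,-2.85,7.8],[-0.4,-3.2,-2.85,9.6],[-0.5,-4,-2.85,11.4],[-0.6,-5,-2.85,13.2],[-0.7,-6,-2.85,15],[-0.8,-7,-2.85,16.8]]]'
python3 go.py .4437 .1936 .08 -84.7
```

```text
t: 15.65
eef_pos: [0.4613, 0.0933, 0.0799]
ee_rot: [3.141, -0.0, -1.404]
force: [-0.2, -0.2, -2.1]
width: 0.0262
gripper_force: 30.0
units [-4.07  0.03 -0.01] 0.85 t 15.65 q [ 0.62  0.18 -0.62 -0.   -0.77 -0.45]
```

```bash
python3 -m crank '[[[-1.2,0,0,0.4],[-2.4,0,0,0.85],[-3.5,0,0,0.85],[-4.07,0.03,0,0.85],[-4.07,0.03,0.5,0.85],[-4.07,0.03,1.2,0.85],[-4.07,0.03,1.6,0.85],[-4.07,0.03,1.6,0.85],[-4.07,0.03,1.6,0.85]]]'
python3 look.py w5 refractometer_mid tray
python3 go.py .4437 .1936 .0125 -84.7
```

```text
t: 16.77
eef_pos: [0.4439, 0.1927, 0.0403]
ee_rot: [-3.141, 0.0, -1.473]
force: [-0.8, 0.4, -1.1]
width: 0.0263
gripper_force: 30.0
refractometer_mid 0.9 [294.  78.  52. 226.] z98 0.059 top [0.4444 0.1637 0.0639] col [43. 43. 42.]
  rect [0.4459 0.1743] [0.032 0.159] 5.235891819000244
  mean [0.448  0.152  0.0554] pca [-0.09894101  0.9950933 ]
refractometer_mid 0.45 [ 81.   0. 324. 312.] z98 0.014 top [0.4946 0.1619 0.1416] col [234. 237. 238.]
  rect [0.4946 0.1611] [0.19  0.209] 5.293239593505859
  mean [0.4765 0.1497 0.0874] pca [-0.86564427  0.50065956]
tray 0.7 [ 80.   0. 326. 310.] z98 0.014 top [0.4946 0.1619 0.1416] col [234. 237. 238.]
  rect [0.4944 0.1609] [0.19  0.209] 5.35847806930542
  mean [0.4452 0.1461 0.0552] pca [-0.32536425  0.94558876]
tray 0.52 [126.  31. 108. 122.] z98 0.013 top [0.5472 0.113  0.0388] col [41. 43. 43.]
  rect [0.5392 0.1151] [0.072 0.065] 78.50818634033203
  mean [0.5411 0.1073 0.0413] pca [0.15720765 0.98756557]
units [-0.03  0.01  1.12] 0.06 t 16.925 q [ 0.82  0.26 -0.64  0.   -0.67 -0.72]
```

View pics/w5.png

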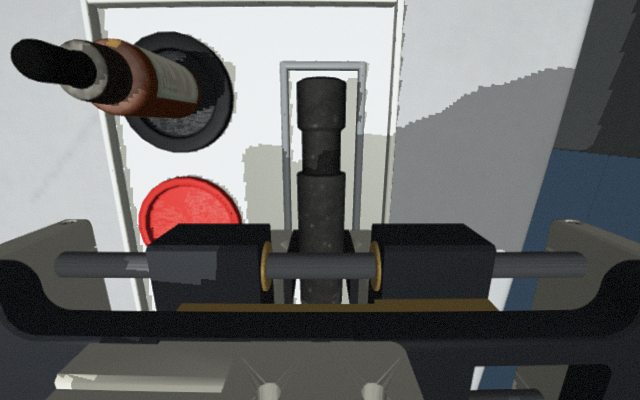

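The refractometer at (321,180) lies centred over the bay frame, which spans columns 282–366. I'll lower it and open the fingers part-way.

```bash
python3 -m crank '[[[0,0,0.4,0],[0,0,0.8,0],[0,0,1,0],[0,0,1.1,0],[0,0,1.1,0],[0,0,1.1,0]]]'
python3 -m crank '[[[0,0,0,0],[0,0,0,0],[0,0,0,0],[0,0,-0.6,0],[0,0,-1.6,0],[0,0,-3.5,0],[0,0,-5.5,0],[0,0,-7,0],[0,0,-7,0]]]' 0.52
python3 go.py .4453 -.293 .19 -90
```

```text
t: 17.68
eef_pos: [0.4432, 0.1924, 0.0127]
ee_rot: [3.141, -0.001, -1.473]
force: [-3.4, -0.9, 5.3]
width: 0.0261
gripper_force: 30.0
t: 18.8
eef_pos: [0.4451, 0.194, 0.1908]
ee_rot: [-3.136, 0.004, -1.472]
force: [0.3, -0.1, -1.0]
width: 0.0421
gripper_force: 0.0
units [19.39  1.91 -0.05] 1.13 t 18.8 q [ 0.82  0.07 -0.45  0.   -1.04 -0.72]
```

```bash
python3 -m crank '[[[2.4,0.2,0,0],[4.8,0.4,0,0.2],[7.2,0.6,0,0.4],[9.6,0.8,0,0.6],[12,1,0,0.8],[14.4,1.3,0,1],[16.8,1.7,0,1.1],[19.2,1.9,0,1.1],[19.4,1.9,0,1.1],[19.4,1.9,0,1.1]]]' 0
python3 look.py w6 cup_red_mid cup_orange_mid
python3 go.py .4453 -.293 .011 -90
```

```text
t: 20.05
eef_pos: [0.4431, -0.2948, 0.1864]
ee_rot: [3.14, 0.001, -1.571]
force: [0.6, 0.5, -0.5]
width: 0.0875
gripper_force: 0.0
cup_red_mid 0.67 [296. 167.  45.  48.] z98 0.037 top [ 0.4448 -0.2932  0.0261] col [163.  67.  68.]
cup_orange_mid 0.88 [172.  74.  53.  54.] z98 0.037 top [ 0.5743 -0.3894  0.0263] col [234.  146.  104.5]
units [-0.01 -0.06  7.05] 0.04 t 20.2 q [-0.22  0.15 -0.36 -0.   -1.06  0.22]
```

```bash
python3 -m crank '[[[0,-0.05,1.5,0],[0,-0.05,3,0],[0,-0.05,4.5,0],[0,-0.05,5.5,0],[0,-0.05,6.3,0],[0,-0.05,6.8,0],[0,-0.05,7.02,0],[0,-0.05,7.02,0],[0,-0.05,7.02,0]]]'
python3 -m crank '[[[0,0,0,0],[0,0,0,0],[0,0,0,0],[0,0,0,0],[0,0,0,0],[0,0,0,0],[0,0,0,0]]]' 1 12
python3 -m crank '[[[0,0,-0.3,0],[0,0,-0.8,0],[0,0,-1.6,0],[0,0,-2.5,0],[0,0,-3.2,0],[0,0,-3.2,0]]]'
python3 look.py w7 cup_red_mid
python3 go.py .538 .2018 .095 -85
```

```text
t: 21.32
eef_pos: [0.4455, -0.2946, 0.0128]
ee_rot: [-3.14, -0.0, -1.569]
force: [0.1, -0.1, -0.4]
width: 0.0874
gripper_force: 0.0
t: 22.2
eef_pos: [0.445, -0.2946, 0.0121]
ee_rot: [3.142, -0.0, -1.569]
force: [-0.1, 0.6, 0.8]
width: 0.0497
gripper_force: 12.0
t: 22.95
eef_pos: [0.4462, -0.2949, 0.0943]
ee_rot: [-3.138, -0.001, -1.569]
force: [0.2, 0.2, -0.3]
width: 0.0499
gripper_force: 12.0
cup_red_mid 0.63 [271. 206.  97. 103.] z98 0.119 top [ 0.4463 -0.2933  0.0264] col [143. 145. 142.]
units [-19.84  -3.76  -0.1 ] -0.98 t 23.05 q [-0.22  0.26 -0.48 -0.   -0.84  0.22]
```

View pics/w7.png

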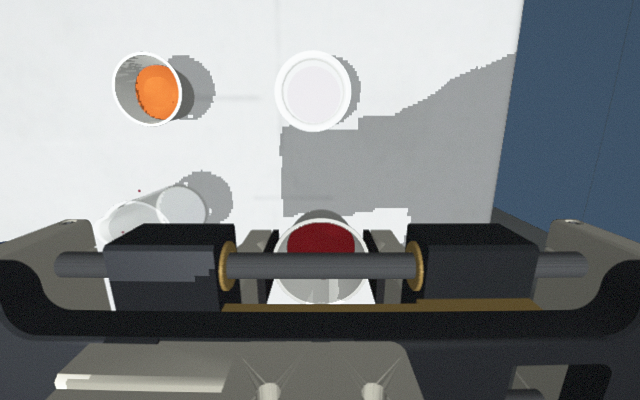

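The red cup is held level at (320,250). I'll carry it along x≈0.445, clear of the bottle.

```bash
python3 -m crank '[[[-0.6,0,-0.2,0],[-1.6,0,-0.4,0],[-3,0,-0.4,0],[-4.6,0,-0.4,0],[-6.2,0,-0.4,0],[-7.8,0,-0.4,0],[-9.4,0,-0.4,0],[-11,0,-0.4,0],[-12.6,0,-0.4,0],[-14.2,0,-0.4,-0.3],[-15.8,0,-0.4,-0.6],[-17.4,0,-0.4,-0.9]]]'
python3 -m crank '[[[-1,-0.2,0,0],[-1.8,-0.5,0,0],[-2.3,-1,0,0],[-2.5,-1.8,0,0],[-2.6,-2.6,0,0],[-2.7,-3.2,0,0],[-2.7,-3.4,0,0],[-2.7,-3.4,0,0]]]'
python3 go.py .538 .2018 .0182 -85
```

```text
t: 24.55
eef_pos: [0.4432, 0.142, 0.1018]
ee_rot: [3.141, -0.0, -1.489]
force: [1.0, -0.1, -0.6]
width: 0.0501
gripper_force: 12.0
t: 25.55
eef_pos: [0.5234, 0.2141, 0.1018]
ee_rot: [3.141, -0.0, -1.491]
force: [1.1, -0.2, -0.1]
width: 0.0495
gripper_force: 12.0
units [ 0.54 -0.55  3.34] -0.09 t 25.55 q [ 0.73  0.29 -0.39 -0.   -0.88 -0.65]
```

```bash
python3 -m crank '[[[0.3,-0.3,0,0],[0.58,-0.55,0,0],[0.58,-0.55,0.8,0],[0.58,-0.55,1.6,0],[0.58,-0.55,2.3,0],[0.58,-0.55,2.6,0],[0.58,-0.55,2.6,0],[0.58,-0.55,2.6,0]]]'
python3 look.py w8 cup_red_mid nest_yellow nest_black nest_red
python3 go.py .538 .2005 .0182 -85
```

```text
t: 26.55
eef_pos: [0.5388, 0.2014, 0.0378]
ee_rot: [-3.141, 0.0, -1.49]
force: [0.1, -0.4, -0.6]
width: 0.0497
gripper_force: 12.0
cup_red_mid 0.58 [272. 206.  98.  99.] z98 0.062 top [0.5391 0.2029 0.0264] col [116. 117. 113.]
nest_black 0.97 [265.  30. 116. 123.] z98 0.012 top [0.5464 0.1131 0.0377] col [44. 46. 47.]
  c [0.5462 0.1134 0.0366] [0.5461 0.1193 0.011 ]
nest_red 0.69 [270. 178. 102.  59.] z98 0.012 top [0.5381 0.2016 0.0367] col [134.  34.  32.]
  c [0.5382 0.2008 0.0365] [0.5394 0.1838 0.011 ]
units [0.03 0.02 0.77] -0.08 t 26.8 q [ 0.7   0.39 -0.44  0.   -0.75 -0.62]
```

View pics/w8.png

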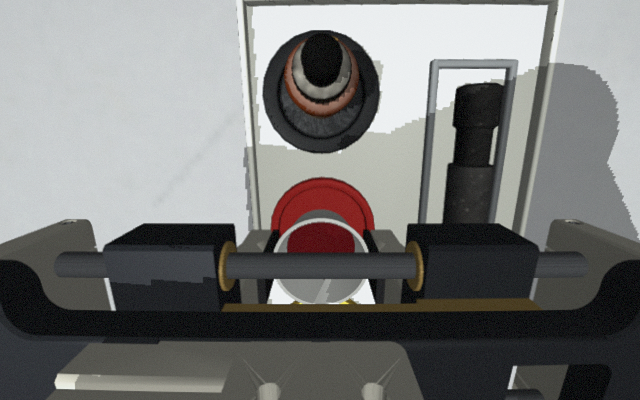

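The bottle is upright in the black nest (322,90), the refractometer is down in the bay (475,150), and the red cup is over its nest. I'll lower and release.

```bash
python3 -m crank '[[[0.04,0.02,0.3,0],[0.04,0.02,0.6,0],[0.04,0.02,0.75,0],[0.04,0.02,0.78,0],[0.04,0.02,0.78,0],[0.04,0.02,0.78,0]]]'
python3 -m crank '[[[0,0,0,0],[0,0,0,0],[0,0,0,0],[0,0,-0.5,0],[0,0,-1.4,0],[0,0,-3,0],[0,0,-5,0],[0,0,-7,0],[0,0,-7,0]]]' 0.27
python3 go.py .5745 -.3893 .19 -90
```

```text
t: 27.55
eef_pos: [0.5374, 0.1998, 0.0176]
ee_rot: [3.141, -0.001, -1.49]
force: [-3.8, -0.5, 6.0]
width: 0.0501
gripper_force: 12.0
t: 28.68
eef_pos: [0.5402, 0.2015, 0.1983]
ee_rot: [-3.133, 0.004, -1.49]
force: [0.7, 0.1, -0.9]
width: 0.0639
gripper_force: 0.0
units [23.67  0.55  0.22] 0.93 t 28.675 q [ 0.7   0.21 -0.26  0.   -1.09 -0.62]
```

```bash
python3 -m crank '[[[2.4,0,0,0],[4.8,0.1,0,0.2],[7.2,0.2,0,0.4],[9.6,0.2,0,0.6],[12,0.3,0,0.9],[14.4,0.4,0,0.9],[16.8,0.5,0,0.9],[19.2,0.5,0,0.9],[21.6,0.55,0,0.9],[23.7,0.55,0,0.9],[23.7,0.55,0,0.9],[23.7,0.55,0,0.9]]]' 0
python3 look.py w9 cup_orange_mid
python3 go.py .5745 -.3893 .012 -90
```

```text
t: 30.18
eef_pos: [0.5713, -0.3915, 0.1921]
ee_rot: [3.141, 0.001, -1.57]
force: [-0.1, 1.1, -0.7]
width: 0.0878
gripper_force: 0.0
cup_orange_mid 0.56 [293. 168.  48.  43.] z98 0.037 top [ 0.5748 -0.3901  0.026 ] col [205. 143.  71.]
units [-0.05 -0.1   7.23] 0.03 t 30.275 q [-0.32  0.41  0.01 -0.   -1.17  0.32]
```

```bash
python3 -m crank '[[[-0.05,-0.12,1.5,0],[-0.05,-0.12,3,0],[-0.05,-0.12,4.5,0],[-0.05,-0.12,5.5,0],[-0.05,-0.12,6.3,0],[-0.05,-0.12,6.9,0],[-0.05,-0.12,7.2,0],[-0.05,-0.12,7.2,0],[-0.05,-0.12,7.2,0]]]'
python3 -m crank '[[[0,0,0,0],[0,0,0,0],[0,0,0,0],[0,0,0,0],[0,0,0,0],[0,0,0,0],[0,0,0,0]]]' 1 12
python3 -m crank '[[[0,0,-0.3,0],[0,0,-0.8,0],[0,0,-1.6,0],[0,0,-2.6,0],[0,0,-3.6,0],[0,0,-4.4,0],[0,0,-4.4,0]]]'
python3 look.py w10 cup_orange_mid
python3 go.py .5302 .2905 .12 -85
```

```text
t: 31.4
eef_pos: [0.5754, -0.3905, 0.0135]
ee_rot: [-3.14, -0.001, -1.569]
force: [0.5, 0.7, 0.8]
width: 0.0877
gripper_force: 0.0
t: 32.28
eef_pos: [0.5748, -0.3903, 0.0126]
ee_rot: [3.142, -0.0, -1.569]
force: [-0.0, 0.1, 0.4]
width: 0.05
gripper_force: 12.0
t: 33.15
eef_pos: [0.5763, -0.3909, 0.1262]
ee_rot: [-3.137, -0.002, -1.569]
force: [-0.2, -0.9, -0.1]
width: 0.0499
gripper_force: 12.0
cup_orange_mid 0.56 [274. 206.  95.  99.] z98 0.151 top [ 0.5764 -0.3905  0.0264] col [161. 137. 134.]
units [-27.23   1.74   0.13] -0.98 t 33.25 q [-0.32  0.46 -0.07 -0.   -1.04  0.32]
```

```bash
python3 -m crank '[[[-0.6,0,-0.4,0],[-1.6,0.2,-0.8,0],[-3,0.3,-1.2,0],[-4.6,0.4,-1.6,0],[-6.2,0.5,-1.6,0],[-7.8,0.6,-1.6,0],[-9.4,0.7,-1.6,0],[-11,0.8,-1.6,0],[-12.6,0.9,-1.6,0],[-14.2,1,-1.6,-0.3],[-15.8,1.1,-1.6,-0.6],[-17.4,1.2,-1.6,-0.9]]]'
python3 go.py .5302 .2905 .16 -85
```

```text
t: 34.75
eef_pos: [0.5427, 0.0469, 0.1632]
ee_rot: [-3.141, 0.0, -1.488]
force: [0.2, 0.6, -0.7]
width: 0.0497
gripper_force: 12.0
units [-9.75 -0.3   0.13] -0.06 t 34.75 q [ 0.45  0.2  -0.37 -0.   -1.01 -0.36]
```

```bash
python3 -m crank '[[[-1.4,0,0,0],[-2.9,-0.1,0,0],[-4.4,-0.1,0,0],[-5.9,-0.2,0,0],[-7.4,-0.2,0,0],[-8.6,-0.3,0,0],[-9.4,-0.3,0,0],[-9.75,-0.3,0.5,0],[-9.75,-0.3,1.5,0],[-9.75,-0.3,2.5,0],[-9.75,-0.3,3.2,0],[-9.75,-0.3,3.4,0]]]'
python3 -m crank '[[[0,0,1,0],[0,0,1.4,0],[0,0,1.4,0],[0,0,1.4,0]]]'
python3 look.py w11 cup_orange_mid nest_yellow
python3 go.py .5302 .2905 .0188 -85
```

```text
t: 36.25
eef_pos: [0.5312, 0.2873, 0.0761]
ee_rot: [3.14, -0.002, -1.491]
force: [0.1, -0.1, 0.4]
width: 0.0503
gripper_force: 12.0
t: 36.75
eef_pos: [0.5324, 0.2887, 0.0435]
ee_rot: [-3.14, 0.001, -1.49]
force: [0.2, 0.5, 0.0]
width: 0.0495
gripper_force: 12.0
cup_orange_mid 0.89 [273. 211.  97.  95.] z98 0.068 top [0.5323 0.289  0.0265] col [131. 103.  94.]
nest_yellow 0.55 [274. 176. 100.  61.] z98 0.034 top [0.535  0.2747 0.0146] col [171. 145.  60.]
  c [0.5298 0.2896 0.0365] [0.5305 0.2725 0.011 ]
units [-0.08  0.08  0.98] -0.08 t 36.9 q [ 0.82  0.42 -0.36  0.   -0.79 -0.74]
```

View pics/w11.png

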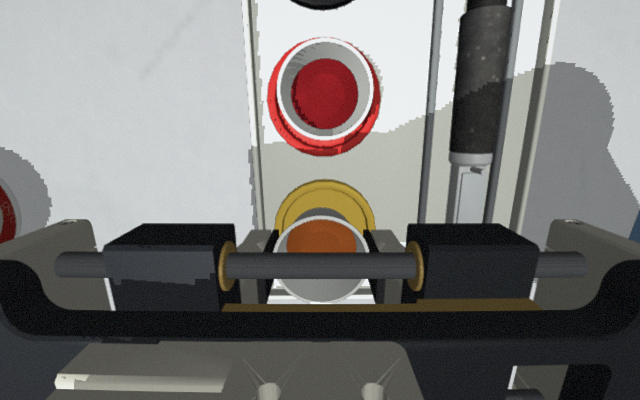

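The red cup sits in the red nest at (325,92), and the orange cup is over the yellow nest at (322,235). I'll lower and release, then retreat and check.

```bash
python3 -m crank '[[[-0.06,0.08,0.4,0],[-0.06,0.08,0.75,0],[-0.06,0.08,0.95,0],[-0.06,0.08,1,0],[-0.06,0.08,1,0],[-0.06,0.08,1,0]]]'
python3 -m crank '[[[0,0,0,0],[0,0,0,0],[0,0,0,0],[0,0,-0.5,0],[0,0,-1.4,0],[0,0,-3,0],[0,0,-5,0],[0,0,-7,0],[0,0,-8,0],[0,0,-8,0]]]' 0.27
python3 -m crank '[[[-2,0,0,0],[-4,0,0,0],[-6,0,0,0],[-8,0,0,0],[-8,0,0,0]]]'
python3 - <<'E'
from h import *
C=cam('top');p,d=arm.grab_frame('top');cv2.imwrite('pics/tf.png',cv2.resize(p[150:260,160:480,::-1],None,fx=2.5,fy=2.5))
for n in('cup_red_mid','cup_orange_mid','cup_lidded_a_mid','bottle_mid','refractometer_mid'):
    for r in arm.trace(n,'top')[:2]:
        if r['score']<.35: continue
        uv=px(r['mask']);P=cloud(C,uv,d);z=P[:,2];m=np.percentile(z,97)
        print(n,round(r['score'],2),np.round(r['extent']),round(m,3),circ(P[z>m-.008]))
        if n[0]=='r': q=onplane(C,uv,.02);print(cv2.minAreaRect(np.float32(q[:,:2])))
E
```

```text
t: 37.65
eef_pos: [0.5293, 0.2892, 0.0178]
ee_rot: [3.141, -0.001, -1.49]
force: [-4.5, -0.8, 7.8]
width: 0.05
gripper_force: 12.0
t: 38.9
eef_pos: [0.5307, 0.2904, 0.2213]
ee_rot: [-3.137, 0.004, -1.49]
force: [-0.2, 0.8, -0.5]
width: 0.0643
gripper_force: 0.0
t: 39.52
eef_pos: [0.5124, 0.4916, 0.2155]
ee_rot: [3.14, -0.002, -1.488]
force: [-0.0, -1.0, -0.0]
width: 0.0643
gripper_force: 0.0
cup_red_mid 0.67 [188. 183.  22.  18.] 0.045 [0.5296 0.2896 0.027 ]
cup_red_mid 0.59 [223. 179.  18.  20.] 0.045 [0.5383 0.1999 0.0262]
cup_orange_mid 0.73 [189. 184.  20.  16.] 0.045 [0.5296 0.2896 0.027 ]
cup_lidded_a_mid 0.88 [444. 219.  23.  17.] 0.042 [ 0.4518 -0.3873  0.0297]
bottle_mid 0.68 [368. 164.  20.  23.] 0.043 [ 0.5847 -0.1803  0.0281]
bottle_mid 0.44 [260. 178.  13.  16.] 0.107 [0.545  0.1089 0.0057]
refractometer_mid 0.57 [202. 220.  67.  12.] 0.035 [0.445  0.1918 0.0926]
((0.4437488913536072, 0.19180861115455627), (0.02656279131770134, 0.1878204047679901), 5.343623638153076)
```

View pics/tf.png

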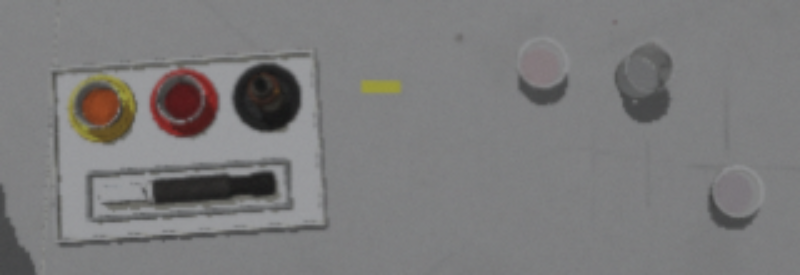

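In the crop, everything is in place: orange cup (100,105) in yellow, red cup (182,102) in red, bottle (265,95) in black and refractometer (190,188) in the bay. The lidded cups at (542,63) and (737,192) haven't moved.

```bash
python3 -c "
from station import arm
print(arm.job_done())"
```

```text
the job is handed in; nothing more can be done
None
```

I handed the job in after about 40 s of the 109 s, and the last top view showed both jam cups and the bottle in their nests, the refractometer in the bay and the lidded cups unmoved; hand-in returned no verdict.

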